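# Load the kiln shelf: stand first, then the tumbler

## Robot

A 6-joint arm with a two-finger parallel gripper is mounted at the origin on the work surface. World frame = base frame: x ahead of the robot, y to its left, z up, the work surface at z = 0. Lengths are in m, angles in rad, forces in N, time in s.
With the tool pointing down it reaches from about 0.35 to 0.975 m from the base axis. Payload 4.9 kg.
Tool frame: the origin (TCP) lies between the finger pads; the fingertips stand 22 mm ahead of it and the grasp point (between the pads) lies 3 mm ahead of it; z points along the fingers, y is the line along which they close (so a half turn about z gives the same grasp; the last joint's range is limited). The gripper opens to 85 mm and grips with 20 to 120 N. Pads are 22 mm wide; open, the fingers measure 114 mm over their backs; the gripper's body (76 mm by 85 mm) begins 54 mm behind the grasp point. The pads swing forward as they close: fully open they stand 13 mm farther back than shut.
Start: joints at [-1.376, 0.053, 1.613, -0, 1.476, -0.119], TCP at [0.193, -0.594, 0.253] pointing down, gripper open.
Joint ranges: [-3.01, 3.01], [-1.01, 2.22], [0.06, 2.58], [-1.02, 4.17], [0.09, 2.62], [-3.14, 3.14]. Speed limits (rad/s): [2.57, 2.57, 3.14, 3.14, 3.14, 3.14].

## Interface

Orientations are given as a unit quaternion [w, x, y, z].
In Python, from plant import state, grab_frame, get_calibration, job_done, recognise, regions_of gives the robot as it stands.
- The arm moves only by the tool apply_moves, never from a script. Its argument "targets" is a list of rows, each an object with "translation": the shift along the tool's x, y, z normalised to -1 to 1, where 1 is 100 mm, a list of three; "twist": the turn about the tool's z normalised to -1 to 1, where 1 is 0.1 rad; "hand": the opening, from 0 (shut) to 1 (fully open). A call has 1 to 8 rows; each row shifts and turns the commanded pose from where the row before left it, along the tool's axes as they then stand; what a row does not reach is not made up. A row lasts 1/10 s, in which the tool goes at most 50 mm and 8.59 degrees, less where a joint would pass 70% of its speed; a pose out of reach is approached as far as the arm can. A call with a number of a shift or a turn outside -1 to 1 is refused whole. A call with a gripper value outside its range is refused whole. The fingers move at their own pace and stop on an object; the grip force is fixed at half the most. Time passes only in rows, so rows that do not move let the fingers close. It gives the time, the measured TCP pose, the force, the opening and the grip force at its end, in the units of the state.
- state(): the state, without advancing time (a new reading comes with each control period).
- grab_frame(name): name is "side" or "top" or "wrist"; returns the picture (384x512x3 uint8, red, green, blue); there is no depth.
- get_calibration(name): a dict with "camera_matrix" (3x3 intrinsics, pixels), "D" ([k1, k2, p1, p2, k3] as OpenCV has them; the pictures are not rectified), "pose" (4x4, takes a point from camera to world coordinates). Camera axes: x right, y up, looking along -z (the intrinsics and any distortion apply to the point x, -y, -z); pixel columns grow to the right and rows downward; lengths in m; the calibration is good to about 2 mm. A picture is of the moment at which its call begins: read the wrist's pose just before it. get_calibration takes no time and is no camera call; for the wrist camera it gives the pose at the moment of the call.
- job_done(): hands the job in; it is judged then, once.
Trained networks look in the newest picture that a camera, given by its name, has taken for a name from the list of things; names that differ only in an ending like _2 or _b are one class to them, and where a whole thing is asked for, a point or a joint stands for the part that bears it (a point fixed in the world has none). Each returns a list of dicts, best first, with "score" (0 to 1); they miss things now and then, are a little off and sometimes report something else, mostly with a low value. They report only what shows in the picture. A call takes as long as a camera call.
- recognise(camera, query): "point" ([x, y, z] in m, in world coordinates, good to about 4 mm: the middle of the surface that is visible of it).
- regions_of(camera, query): "pixels" (384x512 bool, what is visible of it).
The state is a dict: "time": time; "joint_pos": joint angles; "joint_vel": joint speeds; "joint_efforts": joint torques, N m; "tool_pos": TCP position; "tool_rot": TCP orientation; "contact_force": force on the tool from outside, world axes, zero at the start; "ft_torque": the same for the moment, N m; "gripper_width": opening from 0.0 (shut) to 1.0 (fully open); "grasp_force": force on a finger pad.
Only numpy, scipy, OpenCV 4.12 (cv2) and the standard library are available. Lean on these libraries where they do the work, as an engineer would, in place of code of your own. Each camera call takes 0.05 s, during which the arm holds its last target. There are 200 camera calls.

## Task

Load the kiln shelf (the flat square slab) for firing: first set the round flanged stand down in the middle of the slab, wide flange down, and let go of it; then stand the straight clay tumbler, the one without a handle, upright and centred on top of the stand. Set both down gently rather than dropping them, and leave the mug where it is.

Things in the scene. Friction and masses are not known exactly. Their poses are not given: they have to be found in the camera images.
- kiln_shelf: The kiln shelf: a flat square slab of off-white refractory, 200 x 200 mm and 18 mm thick, fixed, lying flat on the table in front of the robot. Its position and yaw vary. Origin: centre of its underside, on the table, so its top face is 18 mm above the origin; z up, x and y along its edges.
- stand: The stand (firing plinth): solid grey refractory, 46 mm tall in all, loose, about 0.3 kg. A round flange 100 mm across and 10 mm thick at the bottom, and on it a round pedestal 56 mm across, rising from 10 to 46 mm, with a flat top. It is gripped across the pedestal, from above. It starts upright on the table beside the shelf. Origin: centre of its underside; z up along its axis; its yaw is of no account.
- tumbler: The tumbler: a straight round red-clay beaker without handle, open at the top, 56 mm across outside (54 mm at the foot), 95 mm tall, wall 4 mm, loose, about 0.16 kg. It is gripped across its outside, from above. It starts upright on the table beside the shelf. Origin: centre of its underside; z up along its axis; its yaw is of no account.
- mug: A mug, bystander, to be left alone: red clay as the tumbler, but 76 mm across, 85 mm tall, with a handle on its +y side; loose, upright on the table beside the shelf. Origin: centre of its underside; z up. A plain grey cylindrical post (44 mm across, 70 mm tall) and a low clay bowl stand about as well.

How it is judged:
By the outcome, as a careful person would: the job done as asked, in the order asked, and still so for the second after the job is handed in, with the robot touching nothing.
It also fails if it takes over 61 s, if anything falls off the work surface, if the arm or the gripper's body presses on something with over 40 N, if the wrist force passes 120 N, or if a joint passes its speed limit or range.

## Working session

There is one attempt and no reset: what is moved stays moved. The work goes in short steps, Python scripts to look and compute and a tool call to move; the robot and the scene stay as the last step left them, time stands still between calls to the robot, and variables do not carry over. Pictures are saved under pics/ and viewed, at most 11 in all, crops included, and the job is handed in when it is done.

Besides the shell and the picture viewer there is one more tool, called by a JSON object that holds its "op" and its "data", one argument or row to a line. apply_moves: Moves the arm, as the interface text tells. Its arguments: {"type":"object","properties":{"targets":{"type":"array"}},"required":["targets"]}

```bash
mkdir -p pics; cat > h.py <<'E'
import numpy as np, cv2
from plant import *
def ray(cam,uv):
    c=get_calibration(cam);K=np.array(c["camera_matrix"]);D=np.array(c["D"]);P=np.array(c["pose"])
    n=cv2.undistortPoints(np.array(uv,float).reshape(-1,1,2),K,D).reshape(-1,2)
    d=np.c_[n[:,0],-n[:,1],-np.ones(len(n))]@P[:3,:3].T
    return P[:3,3],d
def at_z(cam,uv,z):
    o,d=ray(cam,uv); return o+d*((z-o[2])/d[:,2])[:,None]
def proj(cam,X):
    c=get_calibration(cam);P=np.array(c["pose"])
    p=(np.atleast_2d(X)-P[:3,3])@P[:3,:3]
    return cv2.projectPoints((p*[1,-1,-1]).reshape(-1,1,3),np.zeros(3),np.zeros(3),np.array(c["camera_matrix"]),np.array(c["D"]))[0].reshape(-1,2)
def save(name,im): cv2.imwrite("pics/"+name+".png",np.ascontiguousarray(im[...,::-1]))
E
python3 - <<'E'
from h import *
ims={}
for c in("top","side"):
    ims[c]=grab_frame(c)
    P=np.array(get_calibration(c)["pose"]);print(c,P[:3,3].round(3),-P[:3,2].round(3))
    for q in("kiln_shelf","stand","tumbler","mug"):
        r=recognise(c,q);print(c,q,[(np.round(x["point"],3).tolist(),round(x["score"],2)) for x in r[:3]])
        g=regions_of(c,q)
        for x in g[:2]:
            m=x["pixels"];ys,xs=np.nonzero(m);print("   reg",round(x["score"],2),m.sum(),xs.min(),xs.max(),ys.min(),ys.max())
        if g: np.save(f"m_{c}_{q}.npy",g[0]["pixels"])
save("a",np.vstack([ims["top"],ims["side"]])[:, :] if 0 else cv2.resize(np.hstack([ims["top"],ims["side"]]),(800,300)))
save("top0",ims["top"]);s=state();print(s)
E
```

```text
top [ 0.381 -0.001  0.866] [ 0.157  0.017 -0.987]
top kiln_shelf [([0.57, 0.016, 0.018], 0.89)]
   reg 0.56 8510 198 311 112 222
top stand [([0.576, -0.279, 0.014], 0.79)]
   reg 0.95 1748 371 419 135 181
top tumbler [([0.607, 0.265, 0.065], 0.87)]
   reg 0.68 1051 113 152 126 163
top mug [([0.422, -0.289, 0.044], 0.75), ([0.578, -0.276, 0.013], 0.21)]
   reg 0.94 1822 380 430 213 263
side [ 0.402 -0.848  0.574] [ 0.093  0.839 -0.537]
side kiln_shelf [([0.567, -0.008, 0.015], 0.64)]
   reg 0.59 3544 236 321 167 219
side stand [([0.579, -0.307, 0.011], 0.72)]
   reg 0.98 1564 289 336 248 291
side tumbler [([0.596, 0.24, 0.057], 0.74)]
   reg 0.73 603 271 289 119 154
side mug [([0.578, -0.307, 0.012], 0.64), ([0.424, -0.301, 0.05], 0.58)]
   reg 0.82 2259 199 250 233 291
{'time': 0.9, 'joint_pos': array([-1.37598758e+00,  5.26944779e-02,  1.61287599e+00,  1.79684912e-05,
        1.47601323e+00, -1.18997267e-01]), 'joint_vel': array([-0.00157478, -0.00114878, -0.00030759, -0.00027612,  0.00064361,
        0.00158174]), 'joint_efforts': array([ 8.81261294e-04, -3.93675721e+01, -3.70466959e+01, -2.04216931e-06,
        3.40531051e-04, -1.04683588e-05]), 'tool_pos': array([ 0.19292978, -0.59446481,  0.25332136]), 'tool_rot': array([4.13467265e-06, 9.87716088e-01, 1.56259174e-01, 9.10715543e-06]), 'contact_force': array([-0.27976467,  0.80640989,  0.29188535]), 'ft_torque': array([-0.01255987, -0.00960495, -0.02611949]), 'grasp_force': 0.0, 'gripper_width': 1.0012319330710626}
```

View pics/a.png

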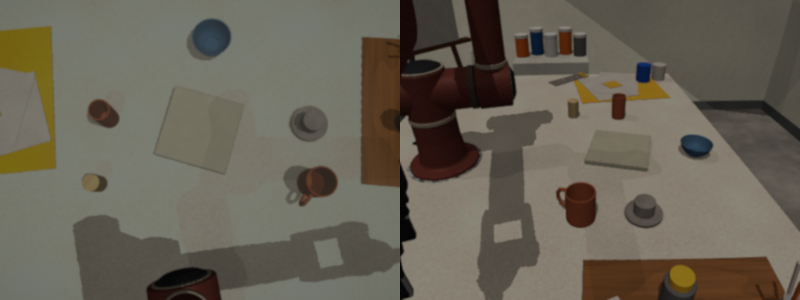

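View pics/top0.png

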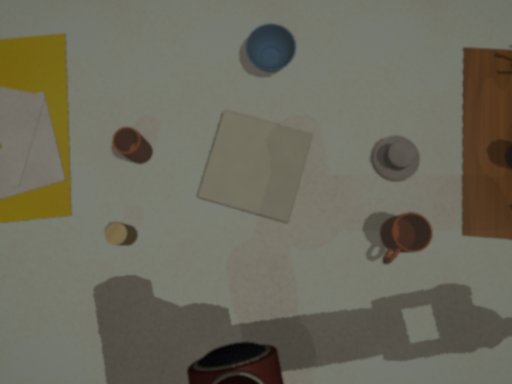

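The top view shows the slab at about (255,165), the stand at (396,158), the tumbler's rim at (127,140), and the mug at (405,232) with its handle to the lower left. The post is at (117,233). The network regions match these, so I'll fit the models to the masks next.

```bash
cat > fit.py <<'E'
from h import *
from scipy.optimize import minimize
t=np.linspace(0,2*np.pi,60,endpoint=False)
def ring(r,z): return np.c_[r*np.cos(t),r*np.sin(t),0*t+z]
sq=np.array([[x,y,z] for x in(-.1,.1) for y in(-.1,.1) for z in(0,.018)])
M=dict(stand=[ring(.05,0),ring(.05,.01),ring(.028,.046)],tumbler=[ring(.027,0),ring(.028,.095)],kiln_shelf=[sq],mug=[ring(.038,0),ring(.038,.085)])
def hull(cam,name,p,z0=0):
    c,s=np.cos(p[2]),np.sin(p[2]);R=np.array([[c,s,0],[-s,c,0],[0,0,1]])
    m=np.zeros((384*4,512*4),np.uint8)
    parts=[M[name]] if name!="stand" else [M[name][:2],[M[name][2],M[name][2]-[0,0,.036]]]
    for q in parts:
        uv=proj(cam,np.vstack(q)@R+[p[0],p[1],z0])
        h=cv2.convexHull(((uv+.5)*64).astype(np.int32)); cv2.fillConvexPoly(m,h,1,shift=4)
    return m
def fit(cams,name,p0,masks,yaw=False,z0=0):
    big=[cv2.resize(m.astype(np.uint8),(2048,1536),interpolation=cv2.INTER_NEAREST) for m in masks]
    def f(q):
        p=np.r_[q,0][:3] if not yaw else q
        return sum(1-(a:=hull(c,name,p,z0)&b).sum()/((hull(c,name,p,z0)|b).sum()) for c,b in zip(cams,big))
    n=3 if yaw else 2
    sim=np.vstack([p0[:n]]+[np.array(p0[:n])+d for d in np.diag([.01,.01,.1][:n])])
    r=minimize(f,p0[:n],method="Nelder-Mead",options=dict(initial_simplex=sim,xatol=2e-4,fatol=1e-4,maxiter=80))
    return r.x,r.fun
E
python3 - <<'E'
from fit import *
for n,p0 in dict(stand=[.577,-.29,0],tumbler=[.6,.25,0],kiln_shelf=[.569,0.01,-.25],mug=[.425,-.295,0]).items():
    for cams in (["top"],["side"],["top","side"]):
        x,f=fit(cams,n,p0,[np.load(f"m_{c}_{n}.npy") for c in cams],n=="kiln_shelf");print(n,cams,x.round(4),round(f,3))
E
```

```text
stand ['top'] [ 0.5888 -0.2831] 0.038
stand ['side'] [ 0.5868 -0.2826] 0.085
stand ['top', 'side'] [ 0.5884 -0.283 ] 0.123
tumbler ['top'] [0.6065 0.2686] 0.047
tumbler ['side'] [0.6037 0.2646] 0.051
tumbler ['top', 'side'] [0.605  0.2676] 0.129
kiln_shelf ['top'] [ 0.5714  0.0176 -0.2847] 0.032
kiln_shelf ['side'] [ 0.5717  0.0156 -0.2826] 0.039
kiln_shelf ['top', 'side'] [ 0.5716  0.0165 -0.2859] 0.073
mug ['top'] [ 0.4257 -0.2797] 0.13
mug ['side'] [ 0.4237 -0.2817] 0.108
mug ['top', 'side'] [ 0.4244 -0.2807] 0.253
```

{"op": "apply_moves", "data": {
  "targets": [
    {"translation":[0.39,-0.145,0],"twist":0,"hand":1},
    {"translation":[0.39,-0.145,0],"twist":0,"hand":1},
    {"translation":[0.39,-0.145,0],"twist":0,"hand":1},
    {"translation":[0.39,-0.145,0],"twist":0,"hand":1},
    {"translation":[0.39,-0.145,0],"twist":0,"hand":1},
    {"translation":[0.39,-0.145,0],"twist":0,"hand":1}
  ]
}}

```text
time: 1.5
tool_pos: [0.3898, -0.4383, 0.2535]
tool_rot: [0.0, 0.988, 0.156, 0.0]
contact_force: [0.8, 1.0, 0.4]
gripper_width: 1.0
grasp_force: 0.0
```

{"op": "apply_moves", "data": {
  "targets": [
    {"translation":[0.39,-0.145,0],"twist":0,"hand":1},
    {"translation":[0.39,-0.145,0],"twist":0,"hand":1},
    {"translation":[0.39,-0.145,0],"twist":0,"hand":1},
    {"translation":[0.39,-0.145,0],"twist":0,"hand":1},
    {"translation":[0.39,-0.145,0],"twist":0,"hand":1},
    {"translation":[0.39,-0.145,0],"twist":0,"hand":1},
    {"translation":[0,0,0],"twist":0,"hand":1},
    {"translation":[0,0,0],"twist":0,"hand":1}
  ]
}}

```text
time: 2.3
tool_pos: [0.5847, -0.284, 0.2531]
tool_rot: [0.0, 0.988, 0.157, -0.0]
contact_force: [1.2, -0.4, 0.4]
gripper_width: 0.998
grasp_force: 0.0
```

```bash
cat >> fit.py <<'E'
from scipy.spatial.transform import Rotation as Ro
def delta(T):
    s=state();w,x,y,z=s["tool_rot"];R=Ro.from_quat([x,y,z,w])
    print("t",round(s["time"],2),"pos",s["tool_pos"].round(4),"tool y",R.as_matrix()[:,1].round(3),"open",round(s["gripper_width"],3),"F",s["contact_force"].round(1),"move/0.1:",(R.inv().apply(np.array(T)-s["tool_pos"])*10).round(3))
E
python3 - <<'E'
from fit import *
im=grab_frame("wrist");save("w1",im)
P=np.array(get_calibration("wrist")["pose"]);print(P[:3,3].round(3),-P[:3,2].round(3))
g=regions_of("wrist","stand");print([(x["score"],x["pixels"].sum()) for x in g])
if g: print(fit(["wrist"],"stand",[.588,-.283],[g[0]["pixels"]]))
r=recognise("wrist","stand");print(r[:2])
delta([.5883,-.283,.1])
E
```

```text
[ 0.66  -0.26   0.373] [-0.302 -0.097 -0.948]
[(0.58, np.int64(5048))]
(array([ 0.58495615, -0.28409992]), np.float64(0.022231410989224765))
[{'point': [0.5907, -0.2802, 0.0123], 'score': 0.97}]
t 2.45 pos [ 0.5835 -0.2854  0.2533] tool y [ 0.307 -0.952  0.   ] open 1.002 F [-0.3  0.4  0.6] move/0.1: [ 0.053 -0.008  1.533]
```

View pics/w1.png

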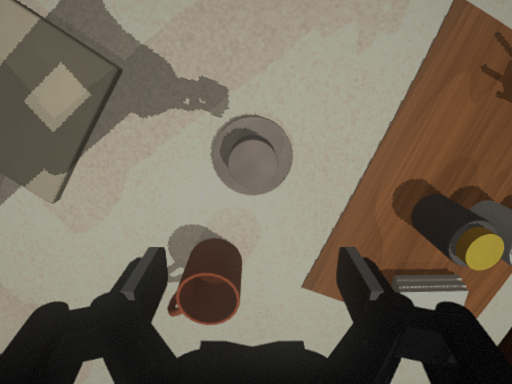

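The wrist view shows the stand centred at (252,154), in clear space between the slab and the wooden board, with the mug nearer the robot at (212,285). The estimates agree within 3 mm, so I'll descend and refine there.

{"op": "apply_moves", "data": {
  "targets": [
    {"translation":[0.03,-0.01,0.4],"twist":0,"hand":1},
    {"translation":[0,0,0.4],"twist":0,"hand":1},
    {"translation":[0,0,0.4],"twist":0,"hand":1},
    {"translation":[0,0,0.3],"twist":0,"hand":1},
    {"translation":[0,0,0],"twist":0,"hand":1},
    {"translation":[0,0,0],"twist":0,"hand":1}
  ]
}}

```text
time: 3.05
tool_pos: [0.5863, -0.2835, 0.1037]
tool_rot: [-0.0, 0.988, 0.156, -0.0]
contact_force: [-0.2, -0.5, 0.9]
gripper_width: 0.998
grasp_force: 0.0
```

```bash
python3 - <<'E'
from fit import *
for i in range(2):
    im=grab_frame("wrist")
    g=regions_of("wrist","stand");print([(x["score"],x["pixels"].sum()) for x in g])
    if g: print(fit(["wrist"],"stand",[.588,-.283],[g[0]["pixels"]]))
    delta([.587,-.2835,.035])
save("w2",im)
E
```

```text
[(0.64, np.int64(12598))]
(array([ 0.58749636, -0.28441035]), np.float64(0.014489324045178664))
t 3.15 pos [ 0.5881 -0.2841  0.1064] tool y [ 0.308 -0.951  0.004] open 1.001 F [ 0.6 -0.2 -0.1] move/0.1: [-0.01  -0.011  0.714]
[(0.86, np.int64(12372))]
(array([ 0.58618066, -0.28275285]), np.float64(0.016541233544685285))
t 3.25 pos [ 0.5883 -0.2838  0.1065] tool y [ 0.308 -0.951  0.004] open 1.003 F [-0.2 -0.2  0.5] move/0.1: [-0.014 -0.01   0.715]
```

View pics/w2.png

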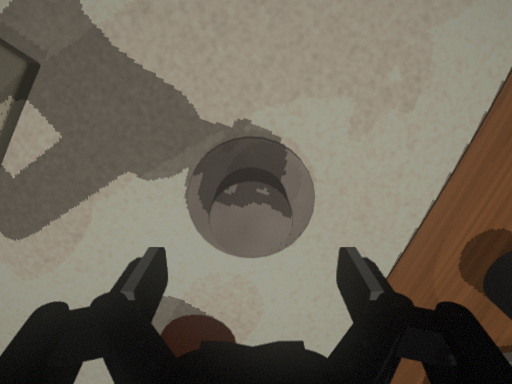

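The stand is at (250,197), midway between the fingers. Going down and closing.

{"op": "apply_moves", "data": {
  "targets": [
    {"translation":[0,0,0.25],"twist":0,"hand":1},
    {"translation":[0,0,0.25],"twist":0,"hand":1},
    {"translation":[0,0,0.12],"twist":0,"hand":1},
    {"translation":[0,0,0.06],"twist":0,"hand":1},
    {"translation":[0,0,0],"twist":0,"hand":1},
    {"translation":[0,0,0],"twist":0,"hand":1}
  ]
}}

```text
time: 3.85
tool_pos: [0.5878, -0.2831, 0.0368]
tool_rot: [0.001, 0.988, 0.156, 0.001]
contact_force: [0.3, -1.0, -0.5]
gripper_width: 1.002
grasp_force: 0.0
```

{"op": "apply_moves", "data": {
  "targets": [
    {"translation":[0,0,0],"twist":0,"hand":0.8},
    {"translation":[0,0,0],"twist":0,"hand":0.7},
    {"translation":[0,0,0],"twist":0,"hand":0.6},
    {"translation":[0,0,0],"twist":0,"hand":0.4},
    {"translation":[0,0,0],"twist":0,"hand":0.2},
    {"translation":[0,0,0],"twist":0,"hand":0},
    {"translation":[0,0,0],"twist":0,"hand":0},
    {"translation":[0,0,0],"twist":0,"hand":0}
  ]
}}

```text
time: 4.65
tool_pos: [0.5878, -0.2832, 0.0368]
tool_rot: [0.001, 0.988, 0.156, 0.001]
contact_force: [0.1, 1.4, 5.3]
gripper_width: 0.637
grasp_force: 65.1
```

{"op": "apply_moves", "data": {
  "targets": [
    {"translation":[0,0,-0.1],"twist":0,"hand":0},
    {"translation":[0,0,-0.2],"twist":0,"hand":0},
    {"translation":[0,0,-0.2],"twist":0,"hand":0},
    {"translation":[0,0,-0.1],"twist":0,"hand":0},
    {"translation":[0,0,0],"twist":0,"hand":0},
    {"translation":[0,0,0],"twist":0,"hand":0}
  ]
}}

```text
time: 5.25
tool_pos: [0.5863, -0.2822, 0.0943]
tool_rot: [-0.001, 0.988, 0.156, -0.001]
contact_force: [0.2, -0.9, -3.7]
gripper_width: 0.633
grasp_force: 64.1
```

```bash
python3 - <<'E'
from fit import *
im=grab_frame("wrist");delta([.5716,.0165,.1])
g=regions_of("wrist","stand");print([(x["score"],x["pixels"].sum()) for x in g])
save("w3",im)
s=state();print(s["grasp_force"],s["tool_pos"])
if g:
  m=g[0]["pixels"];ys,xs=np.nonzero(m);print(xs.min(),xs.max(),ys.min(),ys.max())
# predicted if axis exactly at the TCP, underside 60 mm up: 
p=s["tool_pos"];h=hull("wrist","stand",[p[0],p[1],0],.06);ys,xs=np.nonzero(h);print(xs.min()/4,xs.max()/4,ys.min()/4,ys.max()/4)
E
```

```text
t 5.3 pos [ 0.586  -0.282   0.0937] tool y [ 0.309 -0.951 -0.002] open 0.635 F [-0.7 -0.5 -4.4] move/0.1: [ 0.785 -2.884 -0.058]
[(0.55, np.int64(22143))]
64.12575135414954 [ 0.58590066 -0.28197712  0.09347859]
162 340 155 332
161.0 345.75 151.5 338.0
```

View pics/w3.png

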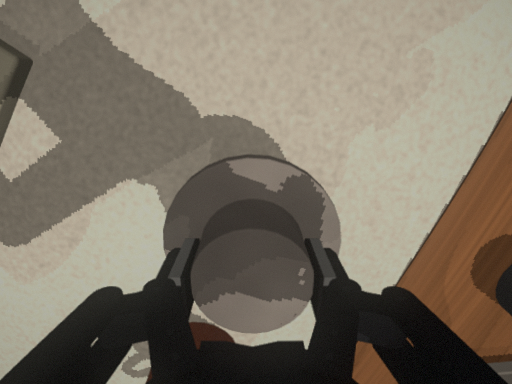

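The stand is held level and centred between the pads, with its flange ring at (251,244). Moving it over the slab centre.

{"op": "apply_moves", "data": {
  "targets": [
    {"translation":[0.04,-0.12,-0.1],"twist":0,"hand":0},
    {"translation":[0.08,-0.3,0],"twist":0,"hand":0},
    {"translation":[0.1,-0.38,0],"twist":0,"hand":0},
    {"translation":[0.1,-0.38,0],"twist":0,"hand":0},
    {"translation":[0.1,-0.38,0],"twist":0,"hand":0},
    {"translation":[0.1,-0.38,0],"twist":0,"hand":0},
    {"translation":[0.1,-0.38,0],"twist":0,"hand":0},
    {"translation":[0.08,-0.3,0],"twist":0,"hand":0}
  ]
}}

```text
time: 6.15
tool_pos: [0.5717, -0.0089, 0.1054]
tool_rot: [-0.0, 0.988, 0.157, -0.0]
contact_force: [-0.3, -0.2, -3.5]
gripper_width: 0.629
grasp_force: 64.3
```

{"op": "apply_moves", "data": {
  "targets": [
    {"translation":[0.06,-0.2,0],"twist":0,"hand":0},
    {"translation":[0.03,-0.06,0],"twist":0,"hand":0},
    {"translation":[0,0,0],"twist":0,"hand":0},
    {"translation":[0,0,0],"twist":0,"hand":0}
  ]
}}

```text
time: 6.55
tool_pos: [0.5732, 0.0153, 0.1054]
tool_rot: [0.0, 0.988, 0.156, -0.0]
contact_force: [0.8, -0.1, -3.4]
gripper_width: 0.633
grasp_force: 64.3
```

```bash
python3 - <<'E'
from fit import *
delta([.5716,.0165,.056])
for c in("top","side","wrist"):
    im=grab_frame(c);save("p1"+c,im)
    for q in ("stand",):
        g=regions_of(c,q);print(c,[(round(x["score"],2),x["pixels"].sum()) for x in g])
        if g and c!="wrist": print(fit([c],"stand",[.572,.0165],[g[0]["pixels"]],z0=.065))
delta([.5716,.0165,.056])
im=cv2.imread("pics/p1top.png");im2=cv2.imread("pics/p1side.png")
cv2.imwrite("pics/p1.png",np.hstack([im[60:260,100:400],im2[100:300,150:450]]))
E
```

```text
t 6.55 pos [0.5732 0.0153 0.1054] tool y [ 0.309 -0.951  0.   ] open 0.633 F [ 0.8 -0.1 -3.4] move/0.1: [-0.011 -0.016  0.494]
top [(0.61, np.int64(80))]
(array([ 0.61612109, -0.01225977]), np.float64(0.9591745606481038))
side [(0.9, np.int64(708))]
(array([0.57030845, 0.01862975]), np.float64(0.25373234700739744))
wrist [(0.66, np.int64(22081))]
t 6.85 pos [0.5732 0.015  0.1053] tool y [ 0.308 -0.952  0.   ] open 0.636 F [ 0.1  0.3 -3.5] move/0.1: [-0.01  -0.019  0.493]
```

View pics/p1.png

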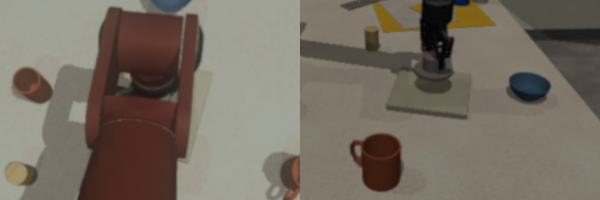

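The stand hangs over the middle of the slab (side crop about (433,72)). Lowering it.

{"op": "apply_moves", "data": {
  "targets": [
    {"translation":[-0.01,-0.015,0.15],"twist":0,"hand":0},
    {"translation":[0,0,0.15],"twist":0,"hand":0},
    {"translation":[0,0,0.1],"twist":0,"hand":0},
    {"translation":[0,0,0.05],"twist":0,"hand":0},
    {"translation":[0,0,0.015],"twist":0,"hand":0},
    {"translation":[0,0,0],"twist":0,"hand":0},
    {"translation":[0,0,0],"twist":0,"hand":0}
  ]
}}

```text
time: 7.55
tool_pos: [0.5723, 0.0168, 0.0594]
tool_rot: [0.0, 0.988, 0.156, 0.001]
contact_force: [0.1, 0.3, -3.0]
gripper_width: 0.633
grasp_force: 64.3
```

{"op": "apply_moves", "data": {
  "targets": [
    {"translation":[0,0,0.01],"twist":0,"hand":0},
    {"translation":[0,0,0.01],"twist":0,"hand":0},
    {"translation":[0,0,0],"twist":0,"hand":0}
  ]
}}

```text
time: 7.85
tool_pos: [0.5717, 0.0168, 0.0569]
tool_rot: [0.0, 0.988, 0.156, 0.0]
contact_force: [-0.1, 1.2, -2.7]
gripper_width: 0.635
grasp_force: 64.3
```

{"op": "apply_moves", "data": {
  "targets": [
    {"translation":[0,0,0.01],"twist":0,"hand":0},
    {"translation":[0,0,0.005],"twist":0,"hand":0},
    {"translation":[0,0,0],"twist":0,"hand":0}
  ]
}}

```text
time: 8.15
tool_pos: [0.5716, 0.0168, 0.0552]
tool_rot: [-0.0, 0.988, 0.156, -0.0]
contact_force: [0.1, -0.4, -2.8]
gripper_width: 0.635
grasp_force: 64.3
```

{"op": "apply_moves", "data": {
  "targets": [
    {"translation":[0,0,0.01],"twist":0,"hand":0},
    {"translation":[0,0,0],"twist":0,"hand":0},
    {"translation":[0,0,0],"twist":0,"hand":0}
  ]
}}

```text
time: 8.45
tool_pos: [0.5718, 0.0168, 0.0548]
tool_rot: [0.0, 0.988, 0.156, 0.0]
contact_force: [-3.0, -0.2, 1.5]
gripper_width: 0.631
grasp_force: 64.8
```

{"op": "apply_moves", "data": {
  "targets": [
    {"translation":[0,0,0],"twist":0,"hand":0.7},
    {"translation":[0,0,0],"twist":0,"hand":0.8},
    {"translation":[0,0,0],"twist":0,"hand":1},
    {"translation":[0,0,0],"twist":0,"hand":1},
    {"translation":[0,0,0],"twist":0,"hand":1},
    {"translation":[0,0,0],"twist":0,"hand":1}
  ]
}}

```text
time: 9.05
tool_pos: [0.5718, 0.0168, 0.0543]
tool_rot: [0.0, 0.988, 0.156, 0.0]
contact_force: [0.8, 0.2, -0.1]
gripper_width: 0.999
grasp_force: 0.0
```

{"op": "apply_moves", "data": {
  "targets": [
    {"translation":[0,0,-0.15],"twist":0,"hand":1},
    {"translation":[0,0,-0.35],"twist":0,"hand":1},
    {"translation":[0,0,-0.4],"twist":0,"hand":1},
    {"translation":[0,0,-0.4],"twist":0,"hand":1},
    {"translation":[0,0,-0.3],"twist":0,"hand":1},
    {"translation":[0,0,0],"twist":0,"hand":1}
  ]
}}

```text
time: 9.65
tool_pos: [0.5749, 0.0166, 0.2223]
tool_rot: [0.002, 0.988, 0.156, 0.006]
contact_force: [1.3, -0.5, 0.3]
gripper_width: 1.0
grasp_force: 0.0
```

```bash
python3 - <<'E'
from fit import *
for c in("wrist","side"):
    im=grab_frame(c);save("p2"+c,im)
    g=regions_of(c,"stand");print(c,[(round(x["score"],2),x["pixels"].sum()) for x in g])
    if g: print(fit([c],"stand",[.572,.0165],[g[0]["pixels"]],z0=.018))
    g=regions_of(c,"kiln_shelf")
    if g:
        m=g[0]["pixels"].astype(np.uint8)
        if c=="side": m=cv2.morphologyEx(m,cv2.MORPH_CLOSE,np.ones((45,45)))
        print("shelf",g[0]["score"],m.sum())
        np.save("shw.npy",m)
delta([.605,.2675,.23])
E
```

```text
wrist [(0.78, np.int64(6398))]
(array([0.56629642, 0.01832533]), np.float64(0.05212357000602108))
shelf 0.85 23781
side [(0.87, np.int64(837))]
(array([0.57013758, 0.0161171 ]), np.float64(0.07017300076426036))
shelf 0.7 3573
t 9.95 pos [0.5707 0.0169 0.2124] tool y [ 0.309 -0.951 -0.001] open 1.004 F [-0.3  0.7 -0.2] move/0.1: [ 1.099 -2.278 -0.177]
```

View pics/p2wrist.png

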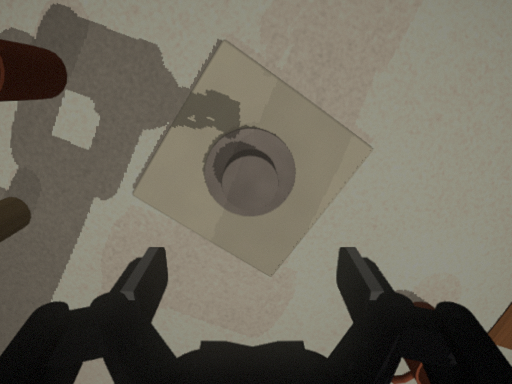

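Diagonals of the slab's corners (222,40), (372,148), (272,276), (134,192) cross at (250,171). The flange is centred at (249,171), so the stand sits in the middle to within about 1 mm. Next is the tumbler.

{"op": "apply_moves", "data": {
  "targets": [
    {"translation":[0.1,-0.2,0],"twist":0,"hand":1},
    {"translation":[0.17,-0.35,0],"twist":0,"hand":1},
    {"translation":[0.18,-0.38,0],"twist":0,"hand":1},
    {"translation":[0.18,-0.38,0],"twist":0,"hand":1},
    {"translation":[0.18,-0.37,0],"twist":0,"hand":1},
    {"translation":[0.17,-0.35,0],"twist":0,"hand":1},
    {"translation":[0.12,-0.25,0],"twist":0,"hand":1},
    {"translation":[0,0,0],"twist":0,"hand":1}
  ]
}}

```text
time: 10.75
tool_pos: [0.6051, 0.2706, 0.2123]
tool_rot: [-0.0, 0.987, 0.158, -0.001]
contact_force: [0.5, -0.2, 0.0]
gripper_width: 1.003
grasp_force: 0.0
```

{"op": "apply_moves", "data": {
  "targets": [
    {"translation":[0,0,0],"twist":0,"hand":1},
    {"translation":[0,0,0],"twist":0,"hand":1}
  ]
}}

```text
time: 10.95
tool_pos: [0.6056, 0.2666, 0.2133]
tool_rot: [0.0, 0.988, 0.156, -0.001]
contact_force: [-0.2, -1.0, 0.3]
gripper_width: 1.003
grasp_force: 0.0
```

```bash
python3 - <<'E'
from fit import *
for i in range(2):
    im=grab_frame("wrist")
    g=regions_of("wrist","tumbler");print([(x["score"],x["pixels"].sum()) for x in g])
    if g: print(fit(["wrist"],"tumbler",[.605,.2675],[g[0]["pixels"]]))
    delta([.605,.2675,.063])
save("w4",im)
E
```

```text
[(0.62, np.int64(3940))]
(array([0.60493142, 0.26913282]), np.float64(0.040626238604835496))
t 11.05 pos [0.6059 0.2663 0.2139] tool y [ 0.307 -0.952  0.   ] open 1.006 F [ 0.   0.6 -0.3] move/0.1: [-0.004 -0.014  1.509]
[(0.85, np.int64(3951))]
(array([0.6049584 , 0.26972609]), np.float64(0.03612193444877376))
t 11.15 pos [0.6061 0.2666 0.2143] tool y [ 0.307 -0.952  0.   ] open 1.001 F [-0.1  0.1  0.1] move/0.1: [-0.007 -0.012  1.513]
```

View pics/w4.png

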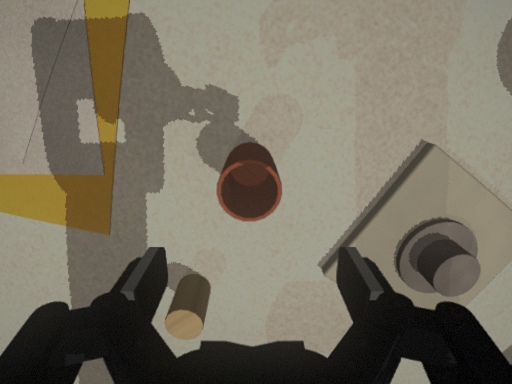

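The tumbler's rim is at (250,190), between the fingers, with the post clear at (188,305). Descending and gripping.

{"op": "apply_moves", "data": {
  "targets": [
    {"translation":[-0.005,-0.02,0.25],"twist":0,"hand":1},
    {"translation":[0,0,0.35],"twist":0,"hand":1},
    {"translation":[0,0,0.35],"twist":0,"hand":1},
    {"translation":[0,0,0.3],"twist":0,"hand":1},
    {"translation":[0,0,0.15],"twist":0,"hand":1},
    {"translation":[0,0,0.07],"twist":0,"hand":1},
    {"translation":[0,0,0],"twist":0,"hand":1},
    {"translation":[0,0,0],"twist":0,"hand":1}
  ]
}}

```text
time: 11.95
tool_pos: [0.6061, 0.2697, 0.0693]
tool_rot: [-0.0, 0.988, 0.156, 0.002]
contact_force: [0.7, -0.0, 0.9]
gripper_width: 1.001
grasp_force: 0.0
```

{"op": "apply_moves", "data": {
  "targets": [
    {"translation":[0,0,0],"twist":0,"hand":0.8},
    {"translation":[0,0,0],"twist":0,"hand":0.7},
    {"translation":[0,0,0],"twist":0,"hand":0.6},
    {"translation":[0,0,0],"twist":0,"hand":0.4},
    {"translation":[0,0,0],"twist":0,"hand":0.2},
    {"translation":[0,0,0],"twist":0,"hand":0},
    {"translation":[0,0,0],"twist":0,"hand":0},
    {"translation":[0,0,0],"twist":0,"hand":0}
  ]
}}

```text
time: 12.75
tool_pos: [0.6061, 0.2696, 0.0691]
tool_rot: [-0.0, 0.988, 0.156, 0.001]
contact_force: [-0.3, -0.9, 6.4]
gripper_width: 0.636
grasp_force: 63.6
```

{"op": "apply_moves", "data": {
  "targets": [
    {"translation":[0,0,-0.1],"twist":0,"hand":0},
    {"translation":[0,0,-0.25],"twist":0,"hand":0},
    {"translation":[0,0,-0.35],"twist":0,"hand":0},
    {"translation":[0,0,-0.3],"twist":0,"hand":0},
    {"translation":[0,0,-0.1],"twist":0,"hand":0},
    {"translation":[0,0,0],"twist":0,"hand":0},
    {"translation":[0,0,0],"twist":0,"hand":0}
  ]
}}

```text
time: 13.45
tool_pos: [0.6038, 0.2691, 0.1752]
tool_rot: [0.0, 0.988, 0.156, -0.002]
contact_force: [1.0, -0.0, -3.6]
gripper_width: 0.635
grasp_force: 63.5
```

```bash
python3 - <<'E'
from fit import *
for c in("wrist","top"):
    im=grab_frame(c);save("t1"+c,im)
    g=regions_of(c,"tumbler");print(c,[(round(x["score"],2),x["pixels"].sum()) for x in g])
    if g and c=="wrist":
        m=g[0]["pixels"];ys,xs=np.nonzero(m);print(xs.min(),xs.max(),ys.min(),ys.max())
s=state();p=s["tool_pos"];h=hull("wrist","tumbler",[p[0],p[1],0],p[2]-.066);ys,xs=np.nonzero(h);print(xs.min()/4,xs.max()/4,ys.min()/4,ys.max()/4)
delta([.5716,.0168,.18])
E
```

```text
wrist [(0.93, np.int64(17195))]
182 321 179 345
top [(0.79, np.int64(740))]
179.75 327.75 176.75 368.25
t 13.65 pos [0.6038 0.2691 0.1748] tool y [ 0.309 -0.951 -0.   ] open 0.629 F [-0.6  0.7 -1.6] move/0.1: [-1.085  2.3   -0.048]
```

View pics/t1wrist.png

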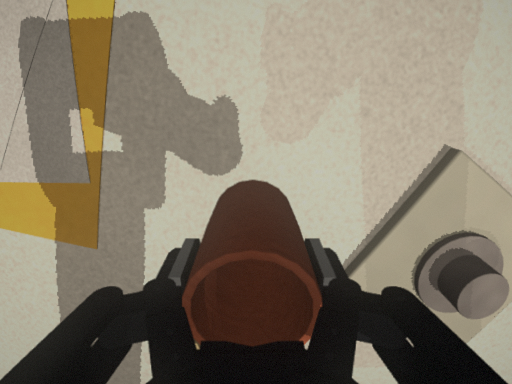

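The tumbler is held upright and centred between the pads, rim at (252,295). The stand is undisturbed at lower right. Moving above the stand.

{"op": "apply_moves", "data": {
  "targets": [
    {"translation":[-0.06,0.12,0],"twist":0,"hand":0},
    {"translation":[-0.14,0.3,0],"twist":0,"hand":0},
    {"translation":[-0.17,0.36,0],"twist":0,"hand":0},
    {"translation":[-0.17,0.36,0],"twist":0,"hand":0},
    {"translation":[-0.17,0.36,0],"twist":0,"hand":0},
    {"translation":[-0.17,0.36,0],"twist":0,"hand":0},
    {"translation":[-0.13,0.28,0],"twist":0,"hand":0},
    {"translation":[-0.07,0.14,0],"twist":0,"hand":0}
  ]
}}

```text
time: 14.45
tool_pos: [0.5716, 0.0162, 0.1769]
tool_rot: [0.0, 0.988, 0.155, -0.0]
contact_force: [0.3, -0.4, -2.8]
gripper_width: 0.639
grasp_force: 63.6
```

{"op": "apply_moves", "data": {
  "targets": [
    {"translation":[0,0.02,0.1],"twist":0,"hand":0},
    {"translation":[0,0,0.1],"twist":0,"hand":0},
    {"translation":[0,0,0],"twist":0,"hand":0},
    {"translation":[0,0,0],"twist":0,"hand":0},
    {"translation":[0,0,0],"twist":0,"hand":0}
  ]
}}

```text
time: 14.95
tool_pos: [0.5733, 0.0182, 0.1573]
tool_rot: [-0.0, 0.988, 0.157, 0.0]
contact_force: [0.0, -0.1, -1.0]
gripper_width: 0.639
grasp_force: 63.6
```

```bash
python3 - <<'E'
from fit import *
delta([.5716,.0168,.133])
ims=[]
for c in("side","wrist"):
    im=grab_frame(c);ims.append(im)
    g=regions_of(c,"stand")
    if g: print(c,"stand",g[0]["score"],fit([c],"stand",[.572,.0165],[g[0]["pixels"]],z0=.018) if c=="side" else g[0]["pixels"].sum())
    g=regions_of(c,"tumbler")
    if g: print(c,"tumbler",g[0]["score"],fit([c],"tumbler",[.572,.0165],[g[0]["pixels"]],z0=.0845) if c=="side" else g[0]["pixels"].sum())
delta([.5716,.0168,.133])
a=cv2.resize(ims[0][70:230,210:350],None,fx=2.4,fy=2.4,interpolation=cv2.INTER_CUBIC)
b=ims[1][:,60:450];save("t2",np.hstack([a,b[:384]]))
E
```

```text
t 14.95 pos [0.5733 0.0182 0.1573] tool y [ 0.31  -0.951 -0.   ] open 0.639 F [ 0.  -0.1 -1. ] move/0.1: [-0.021  0.008  0.243]
side stand 0.64 (array([0.57149142, 0.01550908]), np.float64(0.08857857440600247))
side tumbler 0.92 (array([0.57030542, 0.02005761]), np.float64(0.27900128040973116))
wrist stand 0.69 5651
wrist tumbler 0.61 17173
t 15.25 pos [0.5733 0.0174 0.1576] tool y [ 0.309 -0.951  0.   ] open 0.634 F [-0.2  0.3 -2. ] move/0.1: [-0.018  0.001  0.246]
```

View pics/t2.png

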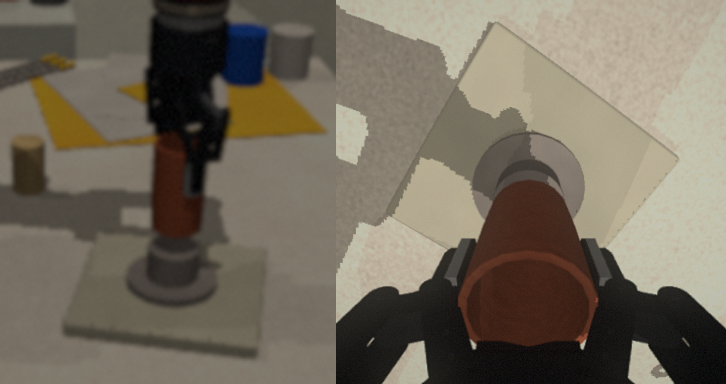

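The side crop shows the tumbler above the pedestal but slightly right of it (177 against 173 px at 2.4x), while the wrist view is aligned across the fingers. I'll measure that offset.

```bash
python3 - <<'E'
from fit import *
for k in range(2):
    im=grab_frame("side")
    S=regions_of("side","stand")[0]["pixels"];T=regions_of("side","tumbler")[0]["pixels"]
    def rows(m):
        ys=np.nonzero(m.any(1))[0]
        return {int(y):(int(np.nonzero(m[y])[0].min()),int(np.nonzero(m[y])[0].max())) for y in ys}
    if k==0: print("T",rows(T));print("S",rows(S))
    # fit the lower, unoccluded part of the tumbler: foot z free
    yT=np.nonzero(T.any(1))[0].max()
g=cv2.cvtColor(im,cv2.COLOR_RGB2GRAY)
p=np.array([.5716,.0168])
for nm,q,zs,r in(("ped",p,(.03,.064),.028),("tum at stand xy",p,(.088,.11),.027),("tum +4 tool x",p+[.0038,.0012],(.088,.11),.027)):
    for z in zs:
        uv=proj("side",ring(r,z)+[q[0],q[1],0]);print(nm,z,uv[:,0].min().round(1),uv[:,0].max().round(1),"v",proj("side",[[q[0],q[1],z]])[0].round(1),"bottom",uv[:,1].max().round(1))
delta([.5716,.0168,.133])
E
```

```text
T {125: (281, 283), 126: (277, 284), 127: (275, 284), 128: (275, 285), 129: (274, 286), 130: (274, 286), 131: (274, 286), 132: (274, 286), 133: (274, 286), 134: (274, 286), 135: (274, 287), 136: (274, 287), 137: (274, 287), 138: (274, 287), 139: (274, 286), 140: (274, 286), 141: (274, 286), 142: (274, 286), 143: (274, 286), 144: (273, 286), 145: (273, 286), 146: (273, 286), 147: (273, 286), 148: (273, 286), 149: (273, 286), 150: (273, 286), 151: (273, 295), 152: (273, 296), 153: (273, 296), 154: (273, 295), 155: (273, 295), 156: (273, 295), 157: (273, 295), 158: (272, 295), 159: (272, 295), 160: (272, 295), 161: (272, 295), 162: (272, 295), 163: (272, 294), 164: (273, 294), 165: (273, 294), 166: (274, 293), 167: (276, 293), 168: (277, 291)}
S {168: (274, 282), 169: (273, 289), 170: (272, 291), 171: (271, 291), 172: (271, 292), 173: (271, 292), 174: (271, 292), 175: (271, 292), 176: (270, 292), 177: (268, 293), 178: (266, 294), 179: (265, 295), 180: (264, 297), 181: (264, 298), 182: (263, 299), 183: (263, 299), 184: (263, 300), 185: (263, 300), 186: (263, 300), 187: (263, 300), 188: (263, 300), 189: (263, 300), 190: (264, 299), 191: (264, 299), 192: (265, 299), 193: (266, 298), 194: (268, 297), 195: (271, 295), 196: (273, 293), 197: (276, 290)}
ped 0.03 271.0 292.4 v [281.7 183.1] bottom 188.9
ped 0.064 271.5 293.4 v [282.5 171.8] bottom 177.5
tum at stand xy 0.088 272.4 293.7 v [283.  163.6] bottom 168.9
tum at stand xy 0.11 272.8 294.3 v [283.5 155.9] bottom 161.1
tum +4 tool x 0.088 273.8 295.1 v [284.4 163.4] bottom 168.6
tum +4 tool x 0.11 274.2 295.8 v [285.  155.7] bottom 160.8
t 15.55 pos [0.5732 0.0172 0.1573] tool y [ 0.309 -0.951 -0.   ] open 0.637 F [-0.5 -0.7 -2.5] move/0.1: [-0.016 -0.001  0.243]
```

Measured edges are tumbler 272–295 against 272.6–294 predicted, and pedestal 271–292 against 271–293. The offset is about 1.5 mm along tool x, which matches the state reading. I'll correct it while lowering.

{"op": "apply_moves", "data": {
  "targets": [
    {"translation":[-0.017,0,0.08],"twist":0,"hand":0},
    {"translation":[0,0,0.08],"twist":0,"hand":0},
    {"translation":[0,0,0.03],"twist":0,"hand":0},
    {"translation":[0,0,0.01],"twist":0,"hand":0},
    {"translation":[0,0,0],"twist":0,"hand":0},
    {"translation":[0,0,0],"twist":0,"hand":0}
  ]
}}

```text
time: 16.15
tool_pos: [0.5718, 0.0167, 0.1375]
tool_rot: [0.0, 0.988, 0.156, 0.0]
contact_force: [0.0, -0.1, -2.3]
gripper_width: 0.629
grasp_force: 63.6
```

{"op": "apply_moves", "data": {
  "targets": [
    {"translation":[0,0,0.01],"twist":0,"hand":0},
    {"translation":[0,0,0.01],"twist":0,"hand":0},
    {"translation":[0,0,0.005],"twist":0,"hand":0},
    {"translation":[0,0,0],"twist":0,"hand":0},
    {"translation":[0,0,0],"twist":0,"hand":0}
  ]
}}

```text
time: 16.65
tool_pos: [0.5715, 0.0168, 0.1348]
tool_rot: [-0.0, 0.988, 0.156, 0.0]
contact_force: [0.5, -0.2, -2.1]
gripper_width: 0.632
grasp_force: 63.6
```

{"op": "apply_moves", "data": {
  "targets": [
    {"translation":[0,0,0.005],"twist":0,"hand":0},
    {"translation":[0,0,0.005],"twist":0,"hand":0},
    {"translation":[0,0,0],"twist":0,"hand":0}
  ]
}}

```text
time: 16.95
tool_pos: [0.5715, 0.0168, 0.1337]
tool_rot: [-0.0, 0.988, 0.156, -0.0]
contact_force: [-0.5, 0.4, -2.5]
gripper_width: 0.631
grasp_force: 63.6
```

{"op": "apply_moves", "data": {
  "targets": [
    {"translation":[0,0,0.005],"twist":0,"hand":0},
    {"translation":[0,0,0],"twist":0,"hand":0},
    {"translation":[0,0,0],"twist":0,"hand":0}
  ]
}}

```text
time: 17.25
tool_pos: [0.5715, 0.0168, 0.1333]
tool_rot: [-0.0, 0.988, 0.156, -0.0]
contact_force: [-0.5, 0.5, -2.7]
gripper_width: 0.631
grasp_force: 63.6
```

{"op": "apply_moves", "data": {
  "targets": [
    {"translation":[0,0,0.005],"twist":0,"hand":0},
    {"translation":[0,0,0],"twist":0,"hand":0},
    {"translation":[0,0,0],"twist":0,"hand":0}
  ]
}}

```text
time: 17.55
tool_pos: [0.5717, 0.0167, 0.1331]
tool_rot: [-0.0, 0.988, 0.156, 0.0]
contact_force: [-0.3, -1.0, 0.9]
gripper_width: 0.631
grasp_force: 63.7
```

{"op": "apply_moves", "data": {
  "targets": [
    {"translation":[0,0,0.004],"twist":0,"hand":0},
    {"translation":[0,0,0],"twist":0,"hand":0},
    {"translation":[0,0,0],"twist":0,"hand":0}
  ]
}}

```text
time: 17.85
tool_pos: [0.5718, 0.0168, 0.1331]
tool_rot: [0.0, 0.988, 0.156, 0.0]
contact_force: [-1.6, 0.2, 4.6]
gripper_width: 0.631
grasp_force: 63.8
```

In contact at the expected height (TCP z 0.133). Releasing and backing off straight up.

{"op": "apply_moves", "data": {
  "targets": [
    {"translation":[0,0,0],"twist":0,"hand":0.68},
    {"translation":[0,0,0],"twist":0,"hand":0.75},
    {"translation":[0,0,0],"twist":0,"hand":0.9},
    {"translation":[0,0,0],"twist":0,"hand":1},
    {"translation":[0,0,0],"twist":0,"hand":1},
    {"translation":[0,0,0],"twist":0,"hand":1},
    {"translation":[0,0,0],"twist":0,"hand":1}
  ]
}}

```text
time: 18.55
tool_pos: [0.5715, 0.0167, 0.1324]
tool_rot: [-0.0, 0.988, 0.156, 0.0]
contact_force: [-0.4, -0.3, -0.7]
gripper_width: 1.002
grasp_force: 0.0
```

{"op": "apply_moves", "data": {
  "targets": [
    {"translation":[0,0,-0.1],"twist":0,"hand":1},
    {"translation":[0,0,-0.25],"twist":0,"hand":1},
    {"translation":[0,0,-0.35],"twist":0,"hand":1},
    {"translation":[0,0,-0.35],"twist":0,"hand":1},
    {"translation":[0,0,-0.25],"twist":0,"hand":1},
    {"translation":[0,0,-0.1],"twist":0,"hand":1},
    {"translation":[0,0,0],"twist":0,"hand":1},
    {"translation":[0,0,0],"twist":0,"hand":1}
  ]
}}

```text
time: 19.35
tool_pos: [0.571, 0.0168, 0.2711]
tool_rot: [-0.0, 0.988, 0.156, -0.001]
contact_force: [0.0, 0.4, -0.9]
gripper_width: 0.998
grasp_force: 0.0
```

```bash
python3 - <<'E'
from fit import *
delta([.5716,.0168,.25])
ims=[]
for c in("side","wrist"):
    im=grab_frame(c);ims.append(im)
    for n,z in(("stand",.018),("tumbler",.064)):
        g=regions_of(c,n)
        if g: print(c,n,g[0]["score"],fit([c],n,[.572,.0165],[g[0]["pixels"]],z0=z))
a=cv2.resize(ims[0][70:230,210:350],None,fx=2.4,fy=2.4,interpolation=cv2.INTER_CUBIC)
save("t3",np.hstack([a,ims[1][:,60:450]]))
E
```

```text
t 19.35 pos [0.571  0.0168 0.2711] tool y [ 0.309 -0.951 -0.001] open 0.998 F [ 0.   0.4 -0.9] move/0.1: [0.006 0.002 0.21 ]
side stand 0.62 (array([0.56984334, 0.01454904]), np.float64(0.2375915940826766))
side tumbler 0.93 (array([0.56994503, 0.01405045]), np.float64(0.05471991701244816))
wrist stand 0.68 (array([0.57065017, 0.0174408 ]), np.float64(0.496498377296796))
wrist tumbler 0.8 (array([0.57123157, 0.01647681]), np.float64(0.03577771039979205))
```

View pics/t3.png

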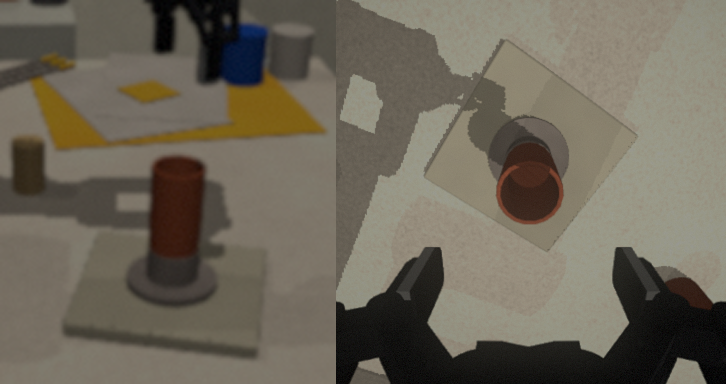

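The tumbler stands upright and centred on the stand in the side crop (foot at about (175,250), in line with the pedestal). The stand is in the middle of the slab, and the gripper is clear.

```bash
python3 -c "
from plant import job_done
print(job_done())"
```

```text
the job is handed in; nothing more can be done
None
```

The stand is set flange-down in the middle of the slab, the tumbler stands upright and centred on it, the mug was left alone, and the job was handed in at about 20 s on the robot clock.

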